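Clip the oven key onto the bench eye

ROBOT

A 6-joint arm with a two-finger parallel gripper is mounted at the origin on the work surface. World frame = base frame: x ahead of the robot, y to its left, z up, the work surface at z = 0. Lengths are in mm, angles in degrees, forces in N, time in s.
With the tool pointing down it reaches from about 350 to 850 mm from the base axis. Payload 8.1 kg.
Tool frame: the origin (TCP) lies at the very end of the fingers, on their centre line; the grasp point (between the pads) lies 19 mm behind it; z points along the fingers, y is the direction in which the jaws open and shut (so a half turn about z gives the same grasp; the last joint's range is limited). The gripper opens to 85 mm and grips with 20 to 120 N. Pads are 22 mm wide; open, the fingers measure 114 mm over their backs; the gripper's body (76 mm by 85 mm) begins 54 mm behind the grasp point. The pads swing forward as they close: fully open they stand 13 mm farther back than shut.
Start: joints at [60.195, 7.471, 85.268, -0, 87.261, -4.893], TCP at [252.717, 544.187, 231.292] pointing down, gripper open.
Joint ranges: [-169.43, 169.43], [-51.17, 129.36], [1.28, 143.12], [-76.62, 256.62], [0, 156.53], [-152.29, 152.29]. Speed limits (degrees/s): [136.94, 136.94, 159.86, 180, 180, 180].

INTERFACE

Orientations are given as [roll, pitch, yaw] about the fixed x, y, z axes, in that order (R = Rz(yaw) Ry(pitch) Rx(roll)).
In Python, from bench import r, eyes gives the robot as it stands. The module is installed in compiled form; this text tells all that it offers.
- The arm moves only by the tool play_rows, never from a script. Its argument "deltas" is a list of rows, each a list of 3 entries, a list of its own where there are three numbers: the shift along the tool's x, y, z in m, then the turn, a rotation vector about the tool's x, y, z in rad, then the closure, from 0 (fully open) to 1 (shut). A call has 1 to 8 rows; each row shifts and turns the pose as measured when the row begins, along the tool's axes as they then stand; what a row does not reach is not made up. A row lasts 1/8 s, in which the tool goes at most 62.5 mm and 10.7 degrees, less where a joint would pass 70% of its speed; a pose out of reach is approached as far as the arm can. A call with a gripper value outside its range is refused whole. The fingers move at their own pace and stop on an object; "force" is the grip in N (left out, the last holds). Time passes only in rows, so rows that do not move let the fingers close. It gives the time, the measured TCP pose, the force and the opening at its end, in the units of the state.
- r.sense(): the state, without advancing time (a new reading comes with each control period).
- eyes.snapshot(name): name is "scene" or "top" or "wrist"; returns the picture (400x640x3 uint8, red, green, blue); there is no depth.
- eyes.get_calibration(name): a dict with "mtx" (3x3 intrinsics, pixels), "R" (3x3) and "t" (3): a world point X has camera coordinates R X + t; the wrist camera has in their place "T_tool_cam" (4x4, takes a point from camera to tool coordinates, whose origin is the TCP and whose axes are the flange's). Camera axes: x right, y down, z forward; pixel columns grow to the right and rows downward; lengths in mm; the calibration is good to about 2 mm. A picture is of the moment at which its call begins: read the wrist's pose just before it. get_calibration takes no time and is no camera call.
- r.hand_in(): hands the job in, once; it reports no verdict.
The state is a dict: "time": time; "joint_pos": joint angles; "qd": joint speeds; "joint_efforts": joint torques, N m; "tool_pos": TCP position; "tcp_rot": TCP orientation; "ft_force": force on the tool from outside, world axes, zero at the start; "wrist_torque": the same for the moment, N m; "finger_gap": finger opening in mm.
Only numpy, scipy, OpenCV 4.12 (cv2) and the standard library are available. Lean on these libraries where they do the work, as an engineer would, in place of code of your own. Each camera call takes 0.05 s, during which the arm holds its last target. There are 200 camera calls.

TASK

Take the orange oven-key fob out of its black stand and press its snap hook straight down over the top bar of the aluminium eye on the bench, gently, so that the bar pushes the red sprung gate in and the gate snaps shut behind it. Then tug it gently upwards against the shut gate to be sure that it has caught, and let go so that it hangs upright on the eye. Do not force the hook hard against the eye, and leave the other things on the bench where they are.

Things in the scene. Friction and masses are not known exactly. Their poses are not given: they have to be found in the camera images.
- fob (a point): Centre of the orange fob (56 x 14 x 40 mm in x, y, z), the grip of the clip, upright (z up). Grasp it from above across its 14 mm (its y). A brass key sticks 28 mm out of its -x end. The hook hangs below it, in the fob's xz plane. Below this point: fob's underside 20 mm, inside of the crown 34 mm, gate's top face 64 mm, gate's underside 70 mm, bottom of the hook 77 mm. It is 0.15 to 0.25 kg in all
- throat (a point): Where the bar should enter: middle of the underside of the shut red gate, 70 mm straight below the fob's centre; axes as the fob's. From touching here, the gate slips past a 6 mm bar and snaps shut under it once the hook has gone down about 29 to 33 mm; at 36 mm the crown lands on the bar and it goes no farther. When hanging, the crown rests on the bar
- crown (a point): Inside top of the aluminium hook (8 mm round bar), 34 mm below the fob's centre. The hook spans x = -34 to +22 mm. The gate (8 mm wide, 6 mm thick) is hinged at x = -26 mm and ends at x = +9.5 mm above the hook's nose, which begins at x = +7.5 mm
- clip: The whole snap hook with its fob. Origin at the middle of the bottom of the hook, 77 mm below the fob's centre; axes as the fob's
- gate (a joint): Angle of the red sprung gate (body gate, part of the clip), rad: 0 = shut (it cannot swing outward), growing inward, as its free end rises into the hook, to 1.05. The spring always pushes it shut: under the fob centre the bar needs about 5 N to start it and up to about 8 N to push it right in
- foot: Fixed foot of the eye: steel plate 56 x 80 mm with a blue block. Origin at the centre of its underside, on the bench. The eye, a rigid upside-down U of 6 mm round aluminium bar, rises from the block: legs at y = +22 and -22 mm, and a level top bar along y straight over the origin. The clip goes on with the fob's y along this y, either way round
- block_top (a point): Centre of the top of the foot's blue block (30 x 60 mm), 24 mm above the bench. The eye above it never moves, but is set to another height each time, which is not measured: the middle of its top bar lies anywhere from 82 to 104 mm above the bench (58 to 80 mm above this point), to be found by touch or sight
- stand: Fixed black slotted stand, 78 x 22 x 24 mm, slot 68 x 12 mm with its floor 5 mm above the bench, in which the clip stands upright at the start, with its hook 19 mm deep; lift straight up. Origin at the centre of its underside; x along the slot
- tin: Bystander: can with green label, 48 mm diameter, 65 mm tall; origin under its centre
- jar: Bystander: amber jar, 66 mm diameter, 95 mm tall; origin under its centre
- bowl: Bystander: steel bowl, 110 mm across, 45 mm tall; origin under its centre
- mug: Bystander: white mug, 76 mm diameter, 90 mm tall, handle at its +y; origin under its centre
- spatula: Bystander: kitchen spatula with wooden handle, lying along its x, handle to -x
- scraper: Bystander: steel dough scraper with white grip, 100 x 125 x 20 mm, lying flat; origin under its centre
Not all that is in view belongs to the job. Of the things that look like the clip, the middle-sized one is meant.

How it is judged (in metres and radians):
On the way, in this order (a step that is already met when the one before it is completed fails the run):
1. the clip has been taken out of its stand (horizontal distance between fob and stand above 0.06 m and height (world z) of fob above 0.1 m), for 0.1 s.
2. the bar of the eye presses the gate well inward (value of joint gate above 0.5 rad and contact force between gate and foot above 1 N and horizontal distance between fob and foot below 0.022 m), for 0.05 s.
3. the gate has snapped shut with the bar inside the hook (value of joint gate below 0.12 rad and horizontal distance between fob and foot below 0.022 m and angle between the y axis of fob and the y axis of foot, either way round below 0.6 rad and z of fob in the frame of foot below 0.149 m), for 0.05 s.
4. the clip is tugged upward so that its shut gate bears on the bar with more than 1.5 N (value of joint gate below 0.12 rad and horizontal distance between fob and foot below 0.022 m and contact force between gate and foot above 1.5 N), for 0.15 s.
At the end, for the whole second after the job is handed in: The clip hangs at rest on the eye, let go of: gate shut (under 0.12 rad), fob within 22 mm sideways of the foot's origin, its centre 110 to 147 mm above the bench, within 0.5 rad of upright, its y within 0.6 rad of the bar's line, its weight on the eye (value of joint gate below 0.12 rad and horizontal distance between fob and foot below 0.022 m and angle between the y axis of fob and the y axis of foot, either way round below 0.6 rad and z of fob in the frame of foot between 0.11 and 0.147 m and angle between fob's own z axis and vertical below 0.5 rad and linear speed of clip below 0.03 m/s and contact force between clip and foot above 0.5 N); the robot touches nothing.
It fails at once if the clip is forced against the eye with more than 35 N (contact force between clip and foot above 35 N).
It fails at once if a hand or finger pushes the eye or its foot with more than 35 N (contact force between the arm and foot above 35 N).
It fails at once if a bystander is moved by more than 30 mm (distance of any of tin, jar, bowl, mug, spatula, scraper from where it was at the start of the episode above 0.03 m).
It also fails if it takes over 72 s, if anything falls off the work surface, if the arm or the gripper's body presses on something with over 40 N, if the wrist force passes 120 N, or if a joint passes its speed limit or range.

## Working session

There is one attempt and no reset: what is moved stays moved. The work goes in short steps, Python scripts to look and compute and a tool call to move; the robot and the scene stay as the last step left them, time stands still between calls to the robot, and variables do not carry over. Pictures are saved under pics/ and viewed, about 8 in all and at most 12, crops included, and the job is handed in when it is done.

Besides the shell and the picture viewer there is one more tool, called by a JSON object that holds its "op" and its "data". play_rows: Moves the arm, as the interface text tells. Its arguments: {"type":"object","properties":{"deltas":{"type":"array"},"force":{"type":"number"}},"required":["deltas"]}

```bash
mkdir -p pics
python3 - <<'E'
from bench import r,eyes
import cv2
for n in("scene","top"):
    cv2.imwrite(f"pics/{n}0.png",eyes.snapshot(n)[:,:,::-1])
    c=eyes.get_calibration(n);print(n,c)
print(eyes.get_calibration("wrist"));print(r.sense())
E
```

```text
scene {'mtx': array([[445.57018135,   0.        , 322.00567114],
       [  0.        , 445.57018135, 200.79246174],
       [  0.        ,   0.        ,   1.        ]]), 'R': array([[ 0.86010603,  0.51000874,  0.01042618],
       [ 0.36075502, -0.59369191, -0.7192953 ],
       [-0.36065695,  0.62243152, -0.6946262 ]]), 't': array([-482.87436511, -146.39533115, 1305.52145715])}
top {'mtx': array([[425.81189414,   0.        , 313.55651426],
       [  0.        , 425.81189414, 200.6838244 ],
       [  0.        ,   0.        ,   1.        ]]), 'R': array([[-0.00651743, -0.99997604,  0.00233375],
       [-0.99786645,  0.00635203, -0.06497838],
       [ 0.064962  , -0.00275226, -0.99788394]]), 't': array([   3.25212209,  537.21597795, 1107.74693298])}
{'mtx': array([[317.23986827,   0.        , 316.79550991],
       [  0.        , 317.23986827, 197.2860669 ],
       [  0.        ,   0.        ,   1.        ]]), 'T_tool_cam': array([[ 8.97292613e-05, -9.44357763e-01, -3.28920063e-01,
         8.49302028e+01],
       [ 9.99999986e-01,  3.79833574e-05,  1.63746112e-04,
        -1.81459444e-01],
       [-1.42141424e-04, -3.28920073e-01,  9.44357753e-01,
        -1.42566129e+02],
       [ 0.00000000e+00,  0.00000000e+00,  0.00000000e+00,
         1.00000000e+00]])}
{'time': 0.1, 'joint_pos': array([ 6.01943080e+01,  7.51282783e+00,  8.53234950e+01,  1.06017119e-03,
        8.72608896e+01, -4.89329539e+00]), 'qd': array([-0.03988051, -0.18123107, -0.05498207,  0.08005225,  0.03201807,
        0.01032247]), 'joint_efforts': array([ 1.71147374e-03, -5.70947850e+01, -5.01941371e+01, -6.80372682e-05,
        8.06055934e-03, -9.94625293e-05]), 'tool_pos': array([252.4681403 , 543.75189375, 230.32362197]), 'tcp_rot': array([-1.79903232e+02, -9.34726235e-03,  1.55087544e+02]), 'ft_force': array([ 0.85039791, -0.38831899,  0.15267793]), 'wrist_torque': array([ 0.04897609, -0.01918089,  0.01413791]), 'finger_gap': 85.53784279763448}
```

View pics/scene0.png

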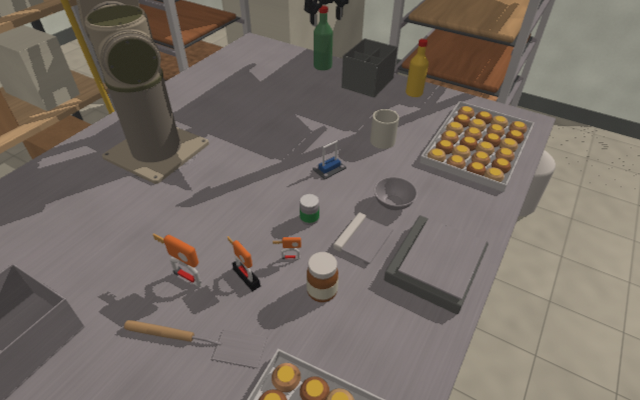

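View pics/top0.png

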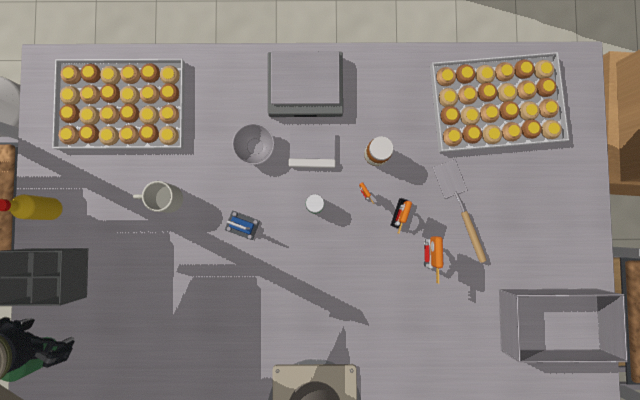

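Clip look-alikes, as scene pixel / top pixel:
- Large, lying or leaning: (181,252) / (435,252).
- Middle, in the black stand: (242,258) / (402,213).
- Small: (289,245) / (365,191).

I choose the middle one. The eye is at (329,165) / (242,225).

Run:
```python
import cv2,numpy as np
s=cv2.imread("pics/scene0.png");t=cv2.imread("pics/top0.png")
f=lambda im,x,y,w,h,k:cv2.resize(im[y:y+h,x:x+w],None,fx=k,fy=k,interpolation=cv2.INTER_CUBIC)
a=f(s,200,220,80,60,5);b=f(s,300,130,80,60,5);c=f(t,370,180,80,60,5);d=f(t,205,195,80,60,5)
cv2.imwrite("pics/crop1.png",np.vstack([np.hstack([a,b]),np.hstack([c,d])]))
```

```text
(no output)
```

View pics/crop1.png

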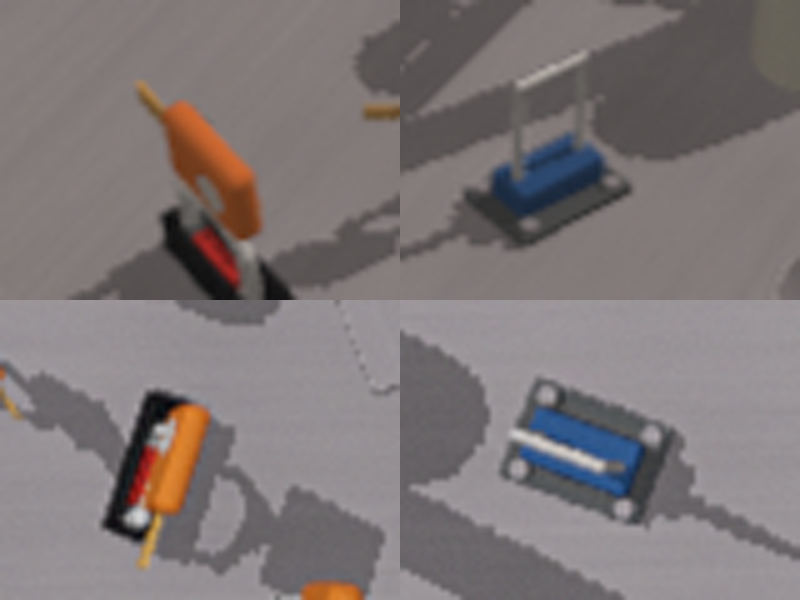

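The close crop shows the middle clip upright in the black stand, with its key toward the robot. In the top view the fob runs from about (408,201) to (403,222). The eye's bar runs from about (227,222) to (246,228) in the top view, and from (323.6,147.4) to (337.2,141) in the scene view.

```bash
cat > h.py <<'E'
from bench import r,eyes
import numpy as np,cv2
from scipy.spatial.transform import Rotation as Ro
from scipy.optimize import least_squares
def cam(n,s=None):
    c=eyes.get_calibration(n)
    if n!="wrist": return c["mtx"],c["R"],c["t"]
    s=s or r.sense();T=np.eye(4);T[:3,:3]=Ro.from_euler("xyz",s["tcp_rot"],degrees=True).as_matrix();T[:3,3]=s["tool_pos"]
    M=np.linalg.inv(T@c["T_tool_cam"]);return c["mtx"],M[:3,:3],M[:3,3]
def proj(c,X):
    p=c[0]@(c[1]@np.asarray(X,float)+c[2]);return p[:2]/p[2]
def onz(c,uv,z):
    d=c[1].T@np.linalg.solve(c[0],[*uv,1]);o=-c[1].T@c[2];return o+d*(z-o[2])/d[2]
def tri(obs):
    return least_squares(lambda X:np.ravel([proj(c,X)-uv for c,uv in obs]),[500,0,80])
def delta(p,yaw,s=None):
    s=s or r.sense();R=Ro.from_euler("xyz",s["tcp_rot"],degrees=True);G=Ro.from_euler("xyz",[180,0,yaw],degrees=True)
    return (R.inv().apply(np.array(p)-s["tool_pos"])/1000).round(4),(R.inv()*G).as_rotvec().round(4)
def snap(name):
    s=r.sense();im=eyes.snapshot("wrist")[:,:,::-1];cv2.imwrite("pics/"+name,im);c=cam("wrist",s)
    np.savez("pics/"+name+".npz",k=c[0],R=c[1],t=c[2]);return c
def load(name):
    d=np.load("pics/"+name+".npz");return d["k"],d["R"],d["t"]
E
python3 - <<'E'
from h import *
S,T=cam("scene"),cam("top")
print("plate",onz(T,(243,225.4),5))
for a,b in(((323.6,147.4),(227.4,222)),((337.2,141),(246.4,228.2)),((330.4,144.2),(237,225.1))): 
    print(min((tri([(S,a),(T,b)]),tri([(S,a),(T,(246.4,228.2) if b[0]<230 else (227.4,222))])),key=lambda q:q.cost).x)
f=tri([(S,(242.6,253.6)),(T,(404.5,212.2))]);print(f.x,f.cost,onz(T,(405,212),95))
p=onz(T,(405,212),95);p[2]=230
print(p,delta(p,166),r.sense()["tool_pos"])
E
```

```text
plate [473.33048731 187.91826694   5.        ]
[466.12004472 166.03151549  89.48416548]
[481.43869211 213.26986766  86.58871608]
[473.74908072 189.33842462  88.10895633]
[ 502.7091945  -226.05209807   82.58350173] 0.004898071958952307 [ 502.88577338 -224.48882142   95.        ]
[ 502.88577338 -224.48882142  230.        ] (array([-0.5507, -0.5913,  0.0012]), array([-0.0017, -0.0003, -0.1905])) [252.4681403  543.75189375 230.32362197]
```

{"op": "play_rows", "data": {"deltas": [[[-0.042, -0.0455, 0], [0, 0, 0], 0.3], [[-0.042, -0.0455, 0], [0, 0, 0], 0.3], [[-0.042, -0.0455, 0], [0, 0, 0], 0.3], [[-0.042, -0.0455, 0], [0, 0, 0], 0.3], [[-0.042, -0.0455, 0], [0, 0, 0], 0.3], [[-0.042, -0.0455, 0], [0, 0, 0], 0.3], [[-0.042, -0.0455, 0], [0, 0, 0], 0.3], [[-0.042, -0.0455, 0], [0, 0, 0], 0.3]], "force": 60}}

```text
time: 1.1
tool_pos: [403.2, 67.5, 226.9]
tcp_rot: [-179.6, -0.0, 155.6]
ft_force: [1.6, 0.9, 0.3]
finger_gap: 59.6
```

```bash
python3 -c "
from h import *
print(delta([503,-226,215],166))"
```

```text
(array([-0.2122, -0.2258,  0.0134]), array([-0.0072, -0.0015, -0.182 ]))
```

{"op": "play_rows", "data": {"deltas": [[[-0.042, -0.045, 0.002], [0, 0, 0], 0.3], [[-0.042, -0.045, 0.002], [0, 0, 0], 0.3], [[-0.042, -0.045, 0.002], [0, 0, 0], 0.3], [[-0.042, -0.045, 0.002], [0, 0, 0], 0.3], [[-0.042, -0.045, 0.002], [-0.007, 0, 0], 0.3], [[0, 0, 0], [0, 0, -0.09], 0.3], [[0, 0, 0], [0, 0, -0.09], 0.3], [[0, 0, 0], [0, 0, 0], 0.3]]}}

```text
time: 2.1
tool_pos: [499.0, -234.3, 213.7]
tcp_rot: [179.9, -0.3, 165.7]
ft_force: [-0.3, 0.4, -0.8]
finger_gap: 59.8
```

```bash
python3 -c "
from h import *
c=snap('w1.png');print(delta([503,-226,215],166),r.sense()['tcp_rot'])
for dx in(-28,28):
  a=np.radians(-14);print(proj(c,[503+dx*np.cos(a),-226+dx*np.sin(a),102]))"
```

```text
(array([-0.0019,  0.0089, -0.0012]), array([ 0.0024, -0.0056, -0.0068])) [179.86216759  -0.32221942 165.61046789]
[327.43360512 163.61974018]
[327.10434326 226.281629  ]
```

View pics/w1.png

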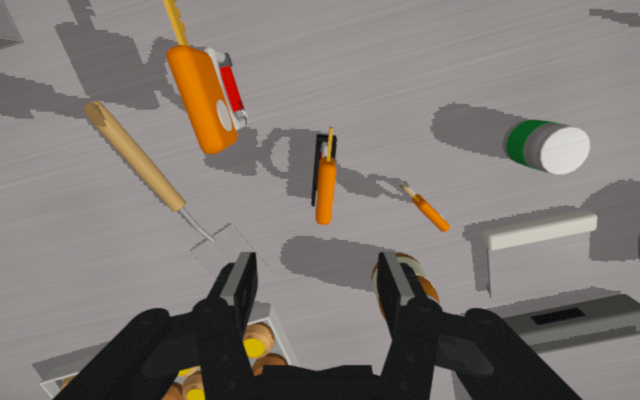

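The wrist view shows the fob's top from about (328,157) to (323,222), close to the prediction. I'll take one enlarged crop for yaw.

```bash
python3 -c "
import cv2
im=cv2.imread('pics/w1.png')[120:240,270:380];cv2.imwrite('pics/w1c.png',cv2.resize(im,None,fx=5,fy=5,interpolation=cv2.INTER_CUBIC))"
```

```text
(no output)
```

View pics/w1c.png

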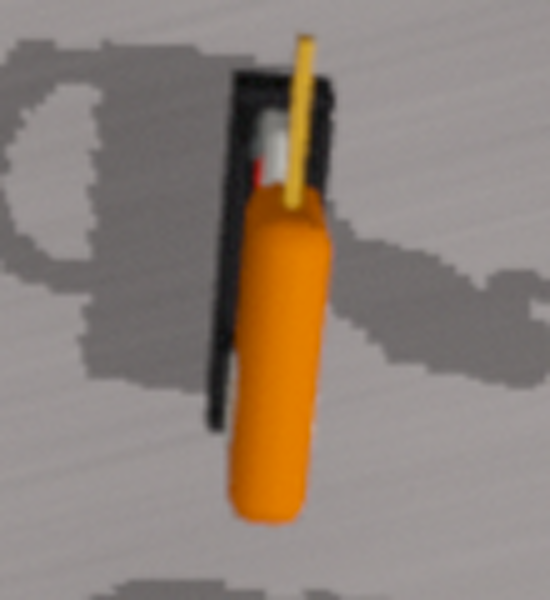

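In the crop, the middle of the top face's key end is at about (288,225), which is image (327.6,165). The far end is at (269,520), which is image (323.8,224).

```bash
python3 -c "
from h import *
c=load('w1.png');a=onz(c,(327.6,165),102);b=onz(c,(323.8,224),102);print(a,b,np.linalg.norm(a-b),(a+b)/2,np.degrees(np.arctan2(*(b-a)[[1,0]])))
m=(a+b)/2;y=np.degrees(np.arctan2(*(b-a)[[1,0]]))+180;print(delta([*m[:2],130],y))"
```

```text
[ 476.98753517 -219.36753981  102.        ] [ 527.33668285 -235.05538768  102.        ] 52.73656457297025 [ 502.16210901 -227.21146374  102.        ] -17.306052329833193
(array([-0.0018,  0.0073,  0.0838]), array([ 0.0023, -0.0057,  0.0509]))
```

{"op": "play_rows", "data": {"deltas": [[[-0.002, 0.0073, 0.02], [0.002, -0.005, 0.05], 0.3], [[0, 0, 0.03], [0, 0, 0], 0.3], [[0, 0, 0.033], [0, 0, 0], 0.3], [[0, 0, 0], [0, 0, 0], 0.3]]}}

```text
time: 2.65
tool_pos: [503.2, -225.9, 129.9]
tcp_rot: [180.0, 0.1, 162.3]
ft_force: [-0.2, -0.1, -0.2]
finger_gap: 59.8
```

```bash
python3 -c "
from h import *
print(r.sense()['tool_pos'],delta([502.2,-227.2,68],162.7))"
```

```text
[ 503.21064787 -225.94732328  129.91131806] (array([ 0.0007, -0.0015,  0.0619]), array([ 0.    ,  0.0014, -0.0073]))
```

{"op": "play_rows", "data": {"deltas": [[[0.0005, -0.0015, 0.03], [0, 0, -0.005], 0.3], [[0, 0, 0.022], [0, 0, 0], 0.3], [[0, 0, 0.01], [0, 0, 0], 0.3], [[0, 0, 0], [0, 0, 0], 0.7], [[0, 0, 0], [0, 0, 0], 1], [[0, 0, 0], [0, 0, 0], 1], [[0, 0, 0], [0, 0, 0], 1], [[0, 0, 0], [0, 0, 0], 1]], "force": 60}}

```text
time: 3.65
tool_pos: [507.8, -229.2, 76.7]
tcp_rot: [-179.9, 0.8, 162.4]
ft_force: [0.9, 0.3, -2.8]
finger_gap: 13.0
```

The TCP sits 9 mm higher and 5 mm farther in x than planned. I'll reopen and check before lifting.

{"op": "play_rows", "data": {"deltas": [[[0, 0, 0], [0, 0, 0], 0.6], [[0, 0, 0], [0, 0, 0], 0.6], [[0, 0, 0], [0, 0, 0], 0.6]]}}

```text
time: 4.03
tool_pos: [508.1, -229.5, 77.2]
tcp_rot: [-179.8, 0.8, 162.4]
ft_force: [-0.1, -0.0, 0.3]
finger_gap: 34.4
```

```bash
python3 -c "
from h import *
s=r.sense();print(s['tool_pos'],s['tcp_rot'],s['ft_force'],delta([502.2,-227.2,68],162.7));snap('w2.png')"
```

```text
[ 508.12037136 -229.49392787   77.19190034] [-179.84746111    0.82369982  162.40446787] [-0.12591737 -0.02172093  0.34616837] (array([0.0065, 0.0004, 0.0091]), array([-0.0027,  0.0144, -0.0052]))
```

View pics/w2.png

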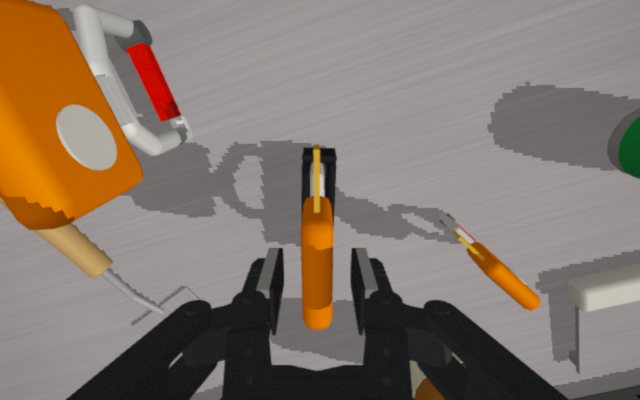

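The wrist picture shows the fob upright and centred between the pads (columns 302–332), with its near end at row 328. The pads sit about 6 mm too far along +x. I'll correct this, then grip.

{"op": "play_rows", "data": {"deltas": [[[0.006, 0, 0.008], [-0.002, 0.014, -0.005], 0.6], [[0, 0, 0], [0, 0, 0], 0.6]]}}

```text
time: 4.32
tool_pos: [501.9, -227.5, 68.4]
tcp_rot: [-180.0, -0.1, 162.7]
ft_force: [-0.0, 0.4, -0.1]
finger_gap: 34.4
```

```bash
python3 -c "
from h import *
s=r.sense();print(s['tool_pos'],s['tcp_rot'],s['ft_force'],delta([502.2,-227.2,68],162.7))"
```

```text
[ 501.90726621 -227.51950517   68.37253968] [-1.79969530e+02 -6.18043350e-02  1.62714321e+02] [-0.04376572  0.42161911 -0.13394156] (array([-0.0002,  0.0004,  0.0004]), array([-0.0005, -0.0011,  0.0003]))
```

{"op": "play_rows", "data": {"deltas": [[[0, 0, 0], [0, 0, 0], 0.9], [[0, 0, 0], [0, 0, 0], 1], [[0, 0, 0], [0, 0, 0], 1]], "force": 60}}

```text
time: 4.7
tool_pos: [501.8, -227.5, 68.3]
tcp_rot: [-180.0, -0.1, 162.7]
ft_force: [-0.5, 0.5, -0.2]
finger_gap: 13.2
```

{"op": "play_rows", "data": {"deltas": [[[0, 0, -0.02], [0, 0, 0], 1], [[0, 0, -0.04], [0, 0, 0], 1], [[0, 0, -0.05], [0, 0, 0], 1], [[0, 0, -0.04], [0, 0, 0], 1], [[0, 0, 0], [0, 0, 0], 1]]}}

```text
time: 5.32
tool_pos: [501.1, -226.8, 220.2]
tcp_rot: [180.0, -0.3, 162.7]
ft_force: [0.2, 0.3, -1.4]
finger_gap: 12.8
```

```bash
python3 -c "
from h import *
s=r.sense();print(s['tool_pos'],s['tcp_rot'],s['ft_force'],delta([473.5,188.5,215],161.5))"
```

```text
[ 501.08056404 -226.77970486  220.18370162] [179.96982911  -0.25258394 162.7120455 ] [ 0.16925056  0.27607301 -1.41715953] (array([0.1497, 0.3883, 0.006 ]), array([ 0.0005, -0.0044,  0.0212]))
```

{"op": "play_rows", "data": {"deltas": [[[0.019, 0.04, 0], [0, 0, 0], 1], [[0.019, 0.04, 0], [0, 0, 0], 1], [[0.019, 0.04, 0], [0, 0, 0], 1], [[0.019, 0.04, 0], [0, 0, 0], 1], [[0.019, 0.04, 0], [0, 0, 0], 1], [[0.019, 0.04, 0], [0, 0, 0], 1], [[0.019, 0.04, 0], [0, 0, 0], 1], [[0.015, 0.03, 0.002], [0, 0, 0.02], 1]]}}

```text
time: 6.32
tool_pos: [444.6, 121.7, 204.3]
tcp_rot: [-179.8, -1.2, 161.2]
ft_force: [0.0, 0.0, -2.5]
finger_gap: 13.5
```

{"op": "play_rows", "data": {"deltas": [[[0, 0, 0], [0, 0, 0], 1], [[0, 0, 0], [0, 0, 0], 1]]}}

```text
time: 6.58
tool_pos: [442.5, 123.2, 200.7]
tcp_rot: [-179.7, -1.5, 161.5]
ft_force: [0.4, -0.6, -1.7]
finger_gap: 13.2
```

```bash
python3 -c "
from h import *
s=r.sense();print(s['tool_pos'],s['tcp_rot'],s['ft_force'],delta([473.5,188.5,215],161.5));snap('w3.png')"
```

```text
[442.46988838 123.17699376 200.74938182] [-179.71029722   -1.46997423  161.45283405] [ 0.41398482 -0.5570024  -1.71953146] (array([-0.0083,  0.0717, -0.0148]), array([-0.005 , -0.0257, -0.0008]))
```

View pics/w3.png

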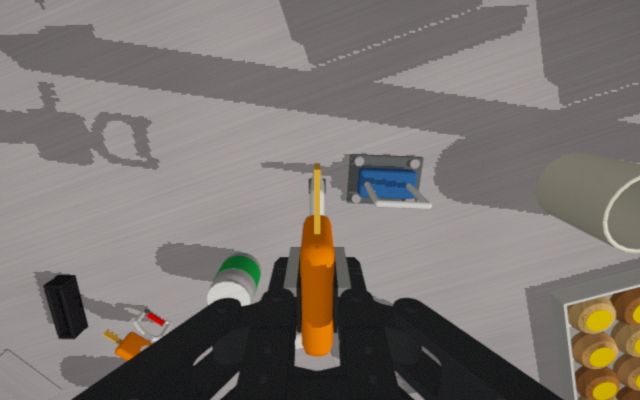

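The fob is held upright. The eye is seen at its plate (349–422, 154–205), with its bar from about (377,204) to (430,206). I'll enlarge it.

```bash
python3 -c "
import cv2
im=cv2.imread('pics/w3.png')[145:215,340:440];cv2.imwrite('pics/w3c.png',cv2.resize(im,None,fx=7,fy=7,interpolation=cv2.INTER_CUBIC))"
```

```text
(no output)
```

View pics/w3c.png

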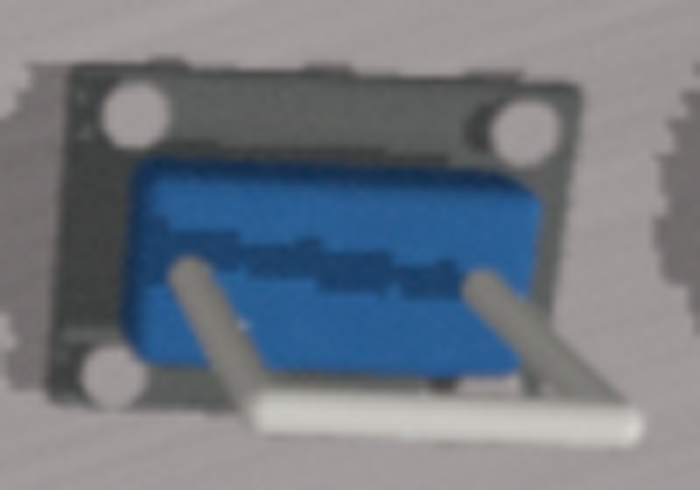

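Run:
```python
from h import *
W=load('w3.png');S,T=cam("scene"),cam("top")
px=lambda a,b:np.array([340+a/7,145+b/7])
def pts(q):
    x,y,a,h=q;u=np.array([-np.sin(a),np.cos(a),0]);o=np.array([x,y,0])
    return [o+s*22*u+[0,0,z] for z in(h,24) for s in(1,-1)]
O=[px(620,424),px(278,412),px(480,287),px(188,270)]
def f(q,both=True):
    P=pts(q);e=[(proj(W,p)-o) for p,o in zip(P,O)]
    if both:
        # scene/top tips: outer ends -> axis points
        for C,l,rr in((S,(323.6,147.4),(337.2,141)),(T,(246.4,228.2),(227.4,222))):
            l,rr=np.array(l),np.array(rr);e+=[(proj(C,P[1])-(l+.06*(rr-l)))*.7,(proj(C,P[0])-(rr+.06*(l-rr)))*.7]
    return np.ravel(e)
for b in(0,1):
    q=least_squares(f,[473,188,-.3,88],args=(b,));print(q.x,np.degrees(q.x[2]),q.cost,q.fun.round(1))
```

```text
[ 4.73214395e+02  1.90791517e+02 -3.71297588e-01  8.79809826e+01] -21.273784748945136 1.7861958048496995 [ 0.8  0.4 -1.5 -0.3  0.5 -0.2  0.4  0.2]
[ 4.73318138e+02  1.90779277e+02 -3.68600889e-01  8.76174626e+01] -21.119275286524324 2.1504663791924568 [ 0.7  0.3 -1.6 -0.3  0.5 -0.2  0.4  0.4 -0.3  0.   0.2 -0.2 -0.4  0.4
 -0.3 -0.3]
```

{"op": "play_rows", "data": {"deltas": [[[-0.004, 0.036, -0.007], [-0.005, -0.025, 0.02], 1], [[-0.004, 0.036, 0], [0, 0, 0.015], 1], [[0, 0, 0], [0, 0, 0], 1], [[0, 0, 0], [0, 0, 0], 1]]}}

```text
time: 7.12
tool_pos: [475.6, 185.0, 205.8]
tcp_rot: [-179.9, -0.1, 159.0]
ft_force: [0.3, 0.1, -1.4]
finger_gap: 13.5
```

```bash
python3 -c "
from h import *
s=r.sense();print(s['tool_pos'],s['tcp_rot'],s['ft_force'],delta([475.2,189.6,165],159.5))"
```

```text
[475.63718914 185.01853582 205.77150293] [-1.79852715e+02 -6.53761144e-02  1.58978328e+02] [ 0.28000608  0.07393506 -1.43539255] (array([0.002 , 0.0042, 0.0408]), array([-0.0026, -0.0012, -0.0091]))
```

{"op": "play_rows", "data": {"deltas": [[[0.002, 0.004, 0.018], [-0.0026, 0, -0.009], 1], [[0, 0, 0.018], [0, 0, 0], 1], [[0, 0, 0], [0, 0, 0], 1], [[0, 0, 0], [0, 0, 0], 1]]}}

```text
time: 7.62
tool_pos: [474.0, 187.1, 165.6]
tcp_rot: [-179.9, -0.2, 159.4]
ft_force: [-0.0, 0.6, -0.7]
finger_gap: 13.3
```

Run:
```python
from h import *
s=r.sense();print(s['tool_pos'],s['tcp_rot'],s['ft_force'],delta([475.2,189.6,155],159.5))
a=eyes.snapshot("scene")[110:170,290:370,::-1];b=eyes.snapshot("top")[195:255,200:280,::-1]
cv2.imwrite("pics/chk.png",cv2.resize(np.hstack([a,b]),None,fx=5,fy=5,interpolation=cv2.INTER_CUBIC))
```

```text
[474.00488253 187.06582768 165.62875068] [-1.79904601e+02 -1.77273823e-01  1.59371034e+02] [-0.02595986  0.62018035 -0.68521352] (array([-0.0003,  0.0028,  0.0106]), array([-0.0017, -0.0031, -0.0022]))
```

View pics/chk.png

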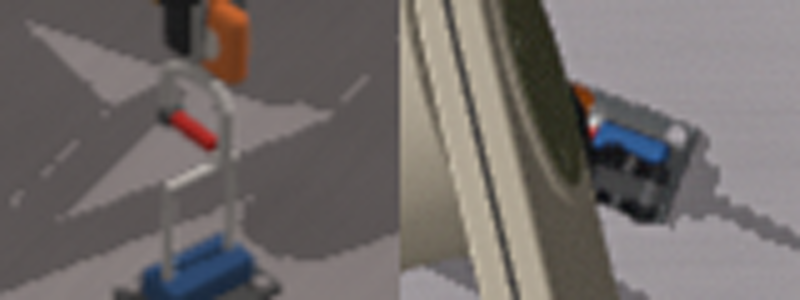

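The scene view shows the hook upright, with the red gate (180–215, 110–150 in the crop) just above the bar and lined up with it. I'll go down.

{"op": "play_rows", "data": {"deltas": [[[0, 0.0028, 0.006], [-0.0017, -0.003, -0.002], 1], [[0, 0, 0.005], [0, 0, 0], 1], [[0, 0, 0.003], [0, 0, 0], 1], [[0, 0, 0], [0, 0, 0], 1]]}}

```text
time: 8.22
tool_pos: [475.8, 190.4, 151.9]
tcp_rot: [179.9, 0.1, 159.5]
ft_force: [0.3, 0.6, -1.8]
finger_gap: 13.3
```

{"op": "play_rows", "data": {"deltas": [[[0, 0, 0.003], [0, 0, 0], 1], [[0, 0, 0.003], [0, 0, 0], 1], [[0, 0, 0.003], [0, 0, 0], 1]]}}

```text
time: 8.6
tool_pos: [476.3, 190.5, 143.3]
tcp_rot: [179.9, 0.2, 159.5]
ft_force: [-2.9, -0.4, 4.6]
finger_gap: 13.5
```

{"op": "play_rows", "data": {"deltas": [[[0, 0, 0.003], [0, 0, 0], 1], [[0, 0, 0.003], [0, 0, 0], 1], [[0, 0, 0.003], [0, 0, 0], 1], [[0, 0, 0.003], [0, 0, 0], 1]]}}

```text
time: 9.1
tool_pos: [477.6, 190.3, 133.9]
tcp_rot: [179.8, 0.3, 159.5]
ft_force: [-2.2, -2.5, 9.1]
finger_gap: 13.5
```

{"op": "play_rows", "data": {"deltas": [[[0, 0, 0.003], [0, 0, 0], 1], [[0, 0, 0.003], [0, 0, 0], 1], [[0, 0, 0.003], [0, 0, 0], 1]]}}

```text
time: 9.48
tool_pos: [479.5, 190.5, 128.5]
tcp_rot: [179.7, 0.6, 159.5]
ft_force: [-4.8, 0.2, 9.2]
finger_gap: 13.4
```

{"op": "play_rows", "data": {"deltas": [[[0.002, 0, 0.003], [0, 0.01, 0], 1], [[0.002, 0, 0.003], [0, 0.003, 0], 1], [[0.001, 0, 0.003], [0, 0.003, 0], 1]]}}

```text
time: 9.85
tool_pos: [477.0, 193.5, 123.3]
tcp_rot: [179.5, -0.1, 159.5]
ft_force: [-3.0, 0.2, 7.3]
finger_gap: 13.1
```

Run:
```python
from h import *
s=r.sense();print(s['tool_pos'],s['tcp_rot'],s['ft_force'],s['wrist_torque'],delta([475.2,190,111],159.5))
a=eyes.snapshot("scene")[110:170,290:370,::-1]
cv2.imwrite("pics/chk2.png",cv2.resize(a,None,fx=7,fy=7,interpolation=cv2.INTER_CUBIC))
```

```text
[476.95473623 193.54826052 123.3138493 ] [ 1.79452761e+02 -1.44274269e-01  1.59531779e+02] [-2.97940671  0.23410788  7.32894241] [0.07507301 0.65262089 0.04305441] (array([ 0.0004, -0.0041,  0.0123]), array([ 0.0096, -0.0025,  0.0005]))
```

View pics/chk2.png

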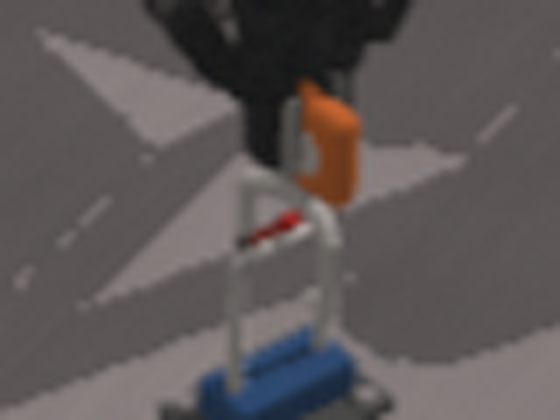

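The gate is swung up by the bar inside the hook. I'll carry on gently, correcting the small sideways drift.

{"op": "play_rows", "data": {"deltas": [[[0, -0.003, 0.003], [0.009, 0, 0], 1], [[0, 0, 0.003], [0, 0, 0], 1]]}}

```text
time: 10.15
tool_pos: [476.3, 192.3, 118.7]
tcp_rot: [179.8, -0.1, 159.6]
ft_force: [-4.5, 0.5, 6.6]
finger_gap: 13.3
```

{"op": "play_rows", "data": {"deltas": [[[0, 0, 0.003], [0, 0, 0], 1], [[0, 0, 0.002], [0, 0, 0], 1]]}}

```text
time: 10.4
tool_pos: [476.4, 193.3, 114.9]
tcp_rot: [179.7, -0.1, 159.6]
ft_force: [-3.8, 1.5, 5.7]
finger_gap: 13.1
```

{"op": "play_rows", "data": {"deltas": [[[0, 0, 0.002], [0, 0, 0], 1], [[0, 0, 0.001], [0, 0, 0], 1]]}}

```text
time: 10.65
tool_pos: [476.2, 194.2, 112.7]
tcp_rot: [179.6, -0.2, 159.6]
ft_force: [-4.0, 0.9, 5.6]
finger_gap: 13.3
```

{"op": "play_rows", "data": {"deltas": [[[0, 0, 0.002], [0, 0, 0], 1], [[0, 0, 0], [0, 0, 0], 1]]}}

```text
time: 10.9
tool_pos: [474.7, 194.7, 109.9]
tcp_rot: [179.6, -0.4, 159.6]
ft_force: [-1.6, -0.2, -2.4]
finger_gap: 13.2
```

The force dropped to the clip's own weight, so the gate has snapped shut. Next is the tug, with about 24 mm of free travel first.

{"op": "play_rows", "data": {"deltas": [[[0, -0.003, -0.005], [0.006, -0.006, 0], 1], [[0, 0, -0.005], [0, 0, 0], 1], [[0, 0, -0.005], [0, 0, 0], 1], [[0, 0, -0.003], [0, 0, 0], 1]]}}

```text
time: 11.4
tool_pos: [474.0, 191.1, 128.3]
tcp_rot: [-180.0, 0.1, 159.6]
ft_force: [0.1, 0.1, -2.0]
finger_gap: 13.5
```

{"op": "play_rows", "data": {"deltas": [[[0, 0, -0.0015], [0, 0, 0], 1], [[0, 0, -0.0015], [0, 0, 0], 1]]}}

```text
time: 11.65
tool_pos: [474.4, 191.1, 131.9]
tcp_rot: [-180.0, 0.1, 159.6]
ft_force: [-0.0, -0.1, -2.2]
finger_gap: 13.3
```

{"op": "play_rows", "data": {"deltas": [[[0, 0, -0.0015], [0, 0, 0], 1], [[0, 0, -0.0015], [0, 0, 0], 1]]}}

```text
time: 11.9
tool_pos: [473.9, 190.9, 133.8]
tcp_rot: [-179.9, 0.1, 159.6]
ft_force: [5.3, 2.0, -16.3]
finger_gap: 13.0
```

{"op": "play_rows", "data": {"deltas": [[[0, 0, 0], [0, 0, 0], 1], [[0, 0, 0], [0, 0, 0], 1]]}}

```text
time: 12.15
tool_pos: [473.7, 190.8, 133.3]
tcp_rot: [-179.9, 0.0, 159.6]
ft_force: [1.6, 0.3, -5.0]
finger_gap: 13.3
```

{"op": "play_rows", "data": {"deltas": [[[0, 0, -0.001], [0, 0, 0], 1], [[0, 0, -0.0003], [0, 0, 0], 1], [[0, 0, -0.0003], [0, 0, 0], 1]]}}

```text
time: 12.52
tool_pos: [473.4, 190.7, 133.7]
tcp_rot: [-179.9, -0.0, 159.6]
ft_force: [4.1, 1.3, -12.3]
finger_gap: 13.1
```

The tug holds at about 10 N, so the clip is caught. Next I'll lower the crown onto the bar.

{"op": "play_rows", "data": {"deltas": [[[0, 0, 0.005], [0, 0, 0], 1], [[0, 0, 0.005], [0, 0, 0], 1], [[0, 0, 0.005], [0, 0, 0], 1], [[0, 0, 0.004], [0, 0, 0], 1], [[0, 0, 0], [0, 0, 0], 1]]}}

```text
time: 13.15
tool_pos: [473.9, 190.9, 115.6]
tcp_rot: [-179.9, 0.1, 159.6]
ft_force: [0.4, 0.1, -1.4]
finger_gap: 13.4
```

{"op": "play_rows", "data": {"deltas": [[[0, 0, 0.001], [0, 0, 0], 1], [[0, 0, 0.001], [0, 0, 0], 1]]}}

```text
time: 13.4
tool_pos: [474.1, 191.0, 113.8]
tcp_rot: [-180.0, 0.1, 159.6]
ft_force: [0.5, -0.9, -1.9]
finger_gap: 13.1
```

{"op": "play_rows", "data": {"deltas": [[[0, 0, 0.0015], [0, 0, 0], 1], [[0, 0, 0.001], [0, 0, 0], 1]]}}

```text
time: 13.65
tool_pos: [474.2, 191.0, 111.3]
tcp_rot: [-180.0, 0.1, 159.6]
ft_force: [0.4, -0.0, -2.4]
finger_gap: 13.2
```

{"op": "play_rows", "data": {"deltas": [[[0, 0, 0.001], [0, 0, 0], 1], [[0, 0, 0.0005], [0, 0, 0], 1]]}}

```text
time: 13.9
tool_pos: [474.2, 191.0, 109.6]
tcp_rot: [-180.0, 0.1, 159.6]
ft_force: [-0.2, -0.2, -2.2]
finger_gap: 13.4
```

{"op": "play_rows", "data": {"deltas": [[[0, 0, 0.001], [0, 0, 0], 1], [[0, 0, 0], [0, 0, 0], 1]]}}

```text
time: 14.15
tool_pos: [474.4, 191.1, 109.1]
tcp_rot: [-180.0, 0.1, 159.6]
ft_force: [-1.3, -0.5, 0.2]
finger_gap: 13.0
```

{"op": "play_rows", "data": {"deltas": [[[0, 0, 0], [0, 0, 0], 0.75], [[0, 0, 0], [0, 0, 0], 0.65], [[0, 0, 0], [0, 0, 0], 0.55]], "force": 20}}

```text
time: 14.52
tool_pos: [475.0, 191.2, 109.6]
tcp_rot: [180.0, 0.2, 159.6]
ft_force: [-0.1, 0.7, 0.8]
finger_gap: 38.6
```

Run:
```python
from h import *
s=r.sense();print(s['tool_pos'],s['ft_force'],s['finger_gap'])
a=eyes.snapshot("scene")[110:170,290:370,::-1];w=eyes.snapshot("wrist")[:,:,::-1]
cv2.imwrite("pics/chk3.png",np.hstack([cv2.resize(a,(533,400),interpolation=cv2.INTER_CUBIC),w[:,190:450]]))
```

```text
[475.04091111 191.23840371 109.6312985 ] [-0.09773704  0.70292643  0.76455996] 38.62870199622171
```

View pics/chk3.png

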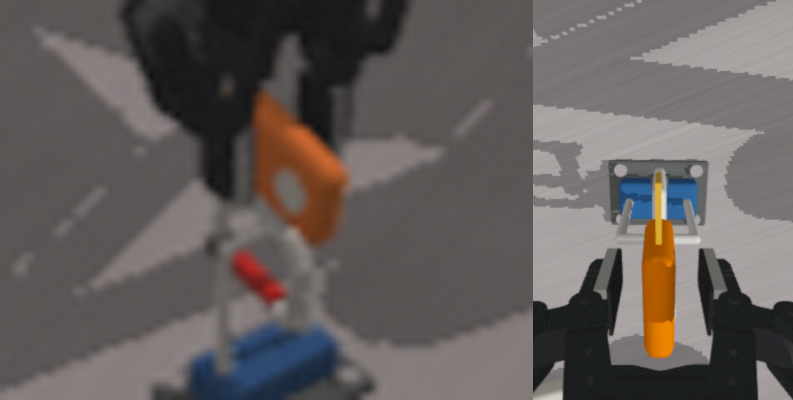

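The clip hangs on the eye with the gate shut and the pads clear on both sides. I'll back off upward.

{"op": "play_rows", "data": {"deltas": [[[0, 0, 0], [0, 0, 0], 0.4], [[0, 0, -0.01], [0, 0, 0], 0.4], [[0, 0, -0.03], [0, 0, 0], 0.4], [[0, 0, -0.04], [0, 0, 0], 0.4], [[0, 0, -0.04], [0, 0, 0], 0.4], [[0, 0, 0], [0, 0, 0], 0.4], [[0, 0, 0], [0, 0, 0], 0.4]]}}

```text
time: 15.5
tool_pos: [474.3, 191.2, 235.7]
tcp_rot: [180.0, 0.2, 159.6]
ft_force: [0.1, 0.6, 0.1]
finger_gap: 51.1
```

Run:
```python
from h import *
s=r.sense();print(s['tool_pos'],s['ft_force'])
S=cam("scene");W=snap("w9.png")
sc=eyes.snapshot("scene")[:,:,::-1].copy()
a=np.radians(-20.5)
for t in(0,.35):   # predicted top corners of fob, tilt pivot at bar; print pixel
    for dx in(-28,28):
        u=np.array([np.cos(a),np.sin(a),0]);z=np.array([0,0,1.])
        d=dx*np.cos(t)+54*np.sin(t);h=-dx*np.sin(t)+54*np.cos(t)
        P=np.array([474,190.5,91])+u*d+z*h;q=proj(S,P);print(t,dx,q,((q-[290,105])*[533/80,400/60]).round())
cv2.imwrite("pics/chk4.png",np.hstack([cv2.resize(sc[105:165,290:370],(533,400),interpolation=cv2.INTER_CUBIC),cv2.imread("pics/w9.png")[:,190:450]]))
```

```text
[474.30906516 191.23660023 235.68306576] [0.1056508  0.62287467 0.08013165]
0 -28 [324.26695138 121.41406752] [228. 109.]
0 28 [338.09095147 131.22068196] [320. 175.]
0.35 -28 [329.22396948 122.84380777] [261. 119.]
0.35 28 [342.17879554 138.42612159] [348. 223.]
```

View pics/chk4.png

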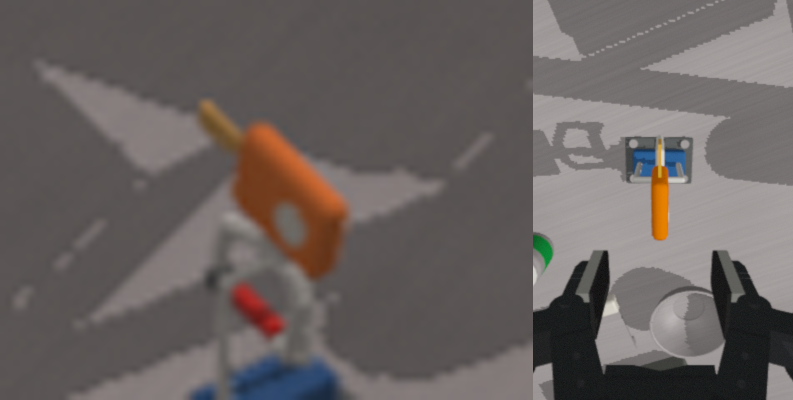

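The clip hangs free with its gate shut, leaning about 0.2–0.3 rad towards +x. I'll measure that and check that it is at rest.

{"op": "play_rows", "data": {"deltas": [[[0, 0, 0], [0, 0, 0], 0.4], [[0, 0, 0], [0, 0, 0], 0.4], [[0, 0, 0], [0, 0, 0], 0.4], [[0, 0, 0], [0, 0, 0], 0.4], [[0, 0, 0], [0, 0, 0], 0.4], [[0, 0, 0], [0, 0, 0], 0.4], [[0, 0, 0], [0, 0, 0], 0.4], [[0, 0, 0], [0, 0, 0], 0.4]]}}

```text
time: 16.6
tool_pos: [472.8, 190.8, 232.3]
tcp_rot: [-179.9, -0.1, 159.6]
ft_force: [0.2, 0.3, 0.5]
finger_gap: 50.8
```

Run:
```python
from h import *
def orange(im):
    hsv=cv2.cvtColor(np.ascontiguousarray(im[112:150,318:345]),cv2.COLOR_RGB2HSV);m=cv2.inRange(hsv,(5,170,100),(15,255,255));m=cv2.moments(m,True);return m["m10"]/m["m00"]+318,m["m01"]/m["m00"]+112,m["m00"]
old=cv2.imread("pics/chk4.png")
im=eyes.snapshot("scene");c0=orange(im);print(c0)
for i in range(6):c=orange(eyes.snapshot("scene"))
print(c)
# tilt fit: crop top corners seen in scene -> tilt and x shift
S=cam("scene");W=load("w9.png");a=np.radians(-20.5);u=np.array([np.cos(a),np.sin(a),0]);z=np.array([0,0,1.])
obs=np.array([[262,125],[345,210]])*[80/533,60/400]+[290,105]
def P(q,dx,dz):
    t,s=q;return np.array([473.5,190.5,91])+u*(s+dx*np.cos(t)+dz*np.sin(t))+z*(-dx*np.sin(t)+dz*np.cos(t))
f=least_squares(lambda q:np.ravel([proj(S,P(q,d,54))-o for d,o in zip((-26,26),obs)]),[.2,0])
print(f.x,f.fun,P(f.x,0,34)-[473.5,190.5,0])
now=cv2.resize(im[105:165,290:370,::-1],(533,400),interpolation=cv2.INTER_CUBIC)
print("mean diff",np.abs(now.astype(int)-old[:,:533]).mean())
print(r.sense()["time"])
```

```text
(333.13496932515335, 133.93865030674846, 163.0)
(333.13496932515335, 133.93865030674846, 163.0)
[0.23191128 6.33168611] [ 0.01808513 -0.16748848  0.11596151 -0.02771119] [ 13.25033332  -4.95409663 124.08978221]
mean diff 0.9724421513445903
16.95
```

Run:
```python
from h import *
W=load("w9.png");a=np.radians(-20.5);u=np.array([np.cos(a),np.sin(a),0]);z=np.array([0,0,1.])
for t,s in((.23,6.3),(.23,0),(.3,0),(.23,12)):
    print(t,s,[proj(W,np.array([473.5,190.5,91])+u*(s+dx*np.cos(t)+54*np.sin(t))+z*(-dx*np.sin(t)+54*np.cos(t))).round(0) for dx in(-27,27)])
r.hand_in();print(r.sense()["time"])
```

```text
0.23 6.3 [array([316., 193.]), array([316., 247.])]
0.23 0 [array([316., 185.]), array([316., 241.])]
0.3 0 [array([316., 191.]), array([316., 242.])]
0.23 12 [array([316., 200.]), array([316., 253.])]
the job is handed in; nothing more can be done
the job is handed in; nothing more can be done
```

The middle-sized clip now hangs on the eye, let go of, and the job is handed in at about 17 s on the robot's clock. No verdict was reported.

- **Taking it out:** my first grip sat 9 mm too high, so I opened and gripped again before lifting straight up.
- **Pressing on:** the hook met the bar at a tool height of about 145 mm. The wrist read up to about 9 N upwards while the gate was being pushed in. The force fell back to the clip's own weight at about 110 mm, so the gate had snapped shut.
- **Tug:** pulling up drew about 3 to 14 N against the shut gate over roughly 0.6 s, and it held.
- **Release:** I lowered the crown until the bar carried the weight, opened the gripper and backed away upwards.

**Last checks**
- The scene picture shows the gate shut. The arm is clear, with the wrist force near zero.
- The clip did not move between pictures spread over about 1.5 s.
- It leans about 0.23 rad towards its +x side; the limit is 0.5.
- The fob's centre is about 124 mm above the bench.
- The fob's sideways offset is 14 mm from the scene view and nearer 8 mm from the wrist view. The two disagree, but both are under the 22 mm limit.
- I kept clear of the other things on the bench, but did not measure their positions again.

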